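# Square a power board in the alignment corner and load it on the test fixture

### The arm

A 7-joint arm with a two-finger parallel gripper is mounted at the origin on the work surface. World frame = base frame: x ahead of the robot, y to its left, z up, the work surface at z = 0. Lengths are in m, angles in rad, forces in N, time in s.
With the tool pointing down it reaches from about 0.4 to 0.875 m from the base axis. Payload 19.3 kg.
Tool frame: the origin (TCP) lies on the centre line of the jaws, within the pads' length; the fingertips stand 14 mm ahead of it and the grasp point (between the pads) lies 5 mm behind it (bot.tip_extent is the distance from the TCP to the fingertips, in m); z points along the fingers, y is the line along which they close (so a half turn about z gives the same grasp; the last joint's range is limited). The gripper opens to 85 mm and grips with 20 to 120 N. Pads are 22 mm wide; open, the fingers measure 114 mm over their backs; the gripper's body (76 mm by 85 mm) begins 54 mm behind the grasp point. The pads swing forward as they close: fully open they stand 13 mm farther back than shut.
Start: joints at [1.046, 0.521, -0.036, 1.599, 0.021, 1.021, -0.113], TCP at [0.275, -0.561, 0.245] pointing down, gripper open.
Joint ranges: [-2.91, 2.91], [-0.3, 2.13], [-1.5, 1.42], [0.17, 2.43], [-1.26, 4.41], [0.16, 1.93], [-2.52, 2.52]. Speed limits (rad/s): [1.89, 1.89, 2.39, 2.39, 3.01, 3.01, 3.01].

### API

Orientations are given as [roll, pitch, yaw] about the fixed x, y, z axes, in that order (R = Rz(yaw) Ry(pitch) Rx(roll)).
In Python, from workcell import monitor, grab_frame, camera_model, bot gives the robot as it stands.
- The arm moves only by the tool move_arm, never from a script. Its argument "moves" is a list of rows, each a list of 4 numbers: the shift along the world's x, y, z in mm, then the turn about the world's z in rad. A call has 1 to 12 rows; each row is the pose to reach, as a shift and turn from the pose commanded when the call began; what a row does not reach only later rows make up. A row lasts 1/8 s, in which the tool goes at most 62.5 mm and 10.7 degrees, less where a joint would pass 70% of its speed; a pose out of reach is approached as far as the arm can. A call with a gripper value outside its range is refused whole. "gripper" is the opening, from 0 (shut) to 1 (fully open), set as the call begins (left out, the last holds). The fingers move at their own pace and stop on an object; "newtons" is the grip in N (left out, the last holds). Time passes only in rows, so rows that repeat a pose let the fingers close. It gives the time, the measured TCP pose, the force, the opening and the grip force at its end, in the units of the state.
- monitor.observe(): the state, without advancing time (a new reading comes with each control period).
- grab_frame(name): name is "side" or "top" or "wrist"; returns the picture (384x512x3 uint8, blue, green, red); there is no depth.
- camera_model(name): a dict with "vfov" (degrees; the focal length in pixels is half the picture's height over the tangent of half this angle, whatever the lens; pixels are square), "cx", "cy" (the principal point, pixels), "R" (3x3) and "t" (3): a world point X has camera coordinates R X + t; the wrist camera has in their place "T_tool_cam" (4x4, takes a point from camera to tool coordinates, whose origin is the TCP and whose axes are the flange's). Camera axes: x right, y down, z forward; pixel columns grow to the right and rows downward; lengths in m; the calibration is good to about 2 mm. A picture is of the moment at which its call begins: read the wrist's pose just before it. camera_model takes no time and is no camera call.
- bot.job_done(): hands the job in; it is judged then, once.
The state is a dict: "clock": time; "qpos": joint angles; "qd": joint speeds; "joint_efforts": joint torques, N m; "position": TCP position; "tool_rot": TCP orientation; "force": force on the tool from outside, world axes, zero at the start; "moment": the same for the moment, N m; "grip_width": finger opening in m; "finger_force": force on a finger pad.
Only numpy, scipy, OpenCV 4.12 (cv2) and the standard library are available. Lean on these libraries where they do the work, as an engineer would, in place of code of your own. Each camera call takes 0.05 s, during which the arm holds its last target. There are 200 camera calls.

### The job

Slide the loose power board along the alignment plate into the corner and press it home lightly, so that it bears on the side fence and on the end stop at the same time without being rammed, and let go of it there. Then take it out of the corner by its long edges at the two finger cut-outs, lift it straight up well clear of the plate and lay it flat on the pads of the test fixture, between the guide pins, without dropping it and with its blue terminal block towards the indicator lamps; let go and leave the multimeter, wire reel and screwdriver alone.

Things in the scene. Friction and masses are not known exactly. Their poses are not given: they have to be found in the camera images.
- power_board: Loose flat board 120 (x) x 66 (y) x 5 mm, about 0.16 kg: green circuit board on aluminium base; black heat sink 23 mm high nearer -x, two capacitors 22 mm high, blue terminal block at the +x end; its parts keep 5 mm off the long edges. Origin: centre of underside, z up. Starts flat on the alignment plate, off the corner, up to 17 degrees askew, terminal block towards the end stop.
- terminal_end (a point): Point on the power board: middle of its +x short edge, beside the blue terminal block, 60 mm from the board's centre.
- alignment_plate: Fixed grey aluminium plate 280 (x) x 180 (y) x 16 mm on the bench; origin: centre of its underside. Two finger cut-outs right through it, each 56 mm wide in x, centred at x = +45: a notch open at the +y edge from y = +62 outwards (it also interrupts the fence) and a pocket from y = -30 to +12. With the board home its long edges stand over them, so fingertips can pass below its underside.
- side_fence: Dark steel fence fixed on the plate, 14 mm high above the plate's top, 20 mm thick. Its inner face lies at y = +70 mm of the plate, faces -y and runs the plate's whole length but for the 56 mm finger gap; beyond the gap it starts with a 10 mm bevelled lead-in. Rigid. Origin: plate's centre at the height of its top; axes of the plate.
- end_stop: Adjustable end stop: dark block 14 mm high with two brass thumb nuts on top (25 mm high in all), clamped tight along two slots of the plate. Its inner face faces -x, spans y = +9 to +65 and stands between x = +90 and +120 mm of the plate: this setting differs each time and no pose tells it. Origin (does not follow the setting): plate's centre at the height of its top; axes of the plate.
- home (a point): Point on the top of the alignment plate, 45, 37 mm from its centre, axes of the plate. The board's origin lies here, with its axes along these, when it is home and the end stop stands in the middle of its setting; with other settings home lies up to 15 mm either way along x.
- test_fixture: Fixed grey box with black top, 220 (x) x 170 (y) x 60 mm high. On top: four white pads 12 mm high, gold probes a little lower, and eight steel guide pins 6 mm thick, 25 mm high with tapered tips around the board's place, 2 mm play to each edge; along the long edges none within 45 mm of the middle. Green and red lamps on top at the +x end. Origin: centre of underside.
- nest (a point): Point at pad-top height (72 mm above the bench) in the middle of the fixture, where the board's origin belongs; axes of the fixture: x towards the lamps, where the terminal block must point.
- multimeter: Bystander: yellow hand multimeter 170 x 82 x 44 mm lying on the bench between plate and fixture. Origin: centre of its underside.
- wire_reel: Bystander: red wire reel, 60 mm across, 40 mm high, standing on the bench. Origin: centre of its underside.
- screwdriver: Bystander: yellow screwdriver, 180 mm long, lying on the bench beyond the work. Origin: on its underside, between the ends.

How it is judged:
On the way, in this order (a step that is already met when the one before it is completed fails the run):
1. the board is pressed home: it bears on the side fence and on the end stop at the same time (at least 1 N each), square, within 1.5 mm of the fence (contact force between power_board and side_fence above 1 N and contact force between power_board and end_stop above 1 N and y of power_board in the frame of home above -0.0015 m and angle between the x axis of power_board and the x axis of home, either way round below 0.015 rad), for 0.1 s.
2. let go of, it lies flat and still in the corner, square and within 2 mm of the fence (contact force between the fingers and power_board below 0.3 N and linear speed of power_board below 0.01 m/s and y of power_board in the frame of home above -0.002 m and x of power_board in the frame of home above -0.0175 m and angle between the x axis of power_board and the x axis of home, either way round below 0.02 rad and z of power_board in the frame of home below 0.0025 m), for 0.1 s.
3. the board is lifted straight up out of the corner, held by the fingers (contact force between the fingers and power_board above 1 N and z of power_board in the frame of home above 0.03 m and horizontal distance between power_board and home below 0.025 m).
At the end, for the whole second after the job is handed in: The board lies flat and at rest on the fixture's pads between the guide pins (centre within 4 mm of the nest horizontally and 2 mm in height, within 0.06 rad of square, tilt under 0.03 rad), terminal block towards the lamps, released (horizontal distance between power_board and nest below 0.004 m and z of power_board in the frame of nest between -0.002 and 0.002 m and angle between power_board's own z axis and vertical below 0.03 rad and angle between the x axis of power_board and the x axis of nest, either way round below 0.06 rad and x of terminal_end in the frame of nest above 0.05 m and linear speed of power_board below 0.02 m/s and contact force between the fingers and power_board below 0.1 N); the robot touches nothing.
It fails at once if the board is rammed against the fence or the stop (more than 30 N) (contact force between power_board and side_fence above 30 N or contact force between power_board and end_stop above 30 N).
It fails at once if the board is lifted off the plate away from the corner, instead of being slid there and lifted straight up out of it (z of power_board in the frame of home between 0.01 and 0.03 m and horizontal distance between power_board and home between 0.025 and 0.13 m).
It fails at once if the board is dropped (falls faster than 0.5 m/s out of the fingers) (linear speed of power_board above 0.5 m/s and contact force between the fingers and power_board below 0.1 N).
It fails at once if a bystander is shifted more than 15 mm (distance of any of multimeter, wire_reel, screwdriver from where it was at the start of the episode above 0.015 m).
It also fails if it takes over 67 s, if anything falls off the work surface, if the arm or the gripper's body presses on something with over 40 N, if the wrist force passes 120 N, or if a joint passes its speed limit or range.

## Working session

There is one attempt and no reset: what is moved stays moved. The work goes in short steps, Python scripts to look and compute and a tool call to move; the robot and the scene stay as the last step left them, time stands still between calls to the robot, and variables do not carry over. Pictures are saved under pics/ and viewed, at most 12 in all, crops included, and the job is handed in when it is done.

Besides the shell and the picture viewer there is one more tool, called as name(argument=value, ...) on one line, values as JSON. move_arm: Moves the arm, as the interface text tells. Its arguments: {"type":"object","properties":{"moves":{"type":"array","items":{"type":"array","items":{"type":"number"}}},"gripper":{"type":"number"},"newtons":{"type":"number"}},"required":["moves"]}

```bash
mkdir -p pics; ls
python3 - <<'E'
from workcell import monitor, grab_frame, camera_model, bot
import cv2,numpy as np
s=monitor.observe();print(s['clock'],s['position'],s['tool_rot'],s['grip_width'],bot.tip_extent)
for n in("top","side","wrist"):
    im=grab_frame(n);cv2.imwrite(f"pics/{n}0.png",im);print(n,camera_model(n))
a=cv2.imread("pics/top0.png");cv2.imwrite("pics/top0b.png",cv2.resize(a,(800,600),interpolation=cv2.INTER_CUBIC))
E
```

```text
pics
0.0 [ 0.27438798 -0.56119037  0.24471246] [-3.14042725e+00  9.18149525e-05  4.54816424e-01] 0.0852624769722694 0.014
top {'vfov': 56.83043192080816, 'cx': 255.1349522012299, 'cy': 188.8152700469395, 'R': array([[ 0.04451948, -0.99900591,  0.00228009],
       [-0.97674322, -0.04400632, -0.20984787],
       [ 0.20973961,  0.00711526, -0.97773139]]), 't': array([-0.02978271,  0.61071161,  0.76497064])}
side {'vfov': 42.69967476760152, 'cx': 249.77180319256755, 'cy': 186.05662850208722, 'R': array([[-0.69239095, -0.72149773, -0.00598288],
       [-0.44533083,  0.43385999, -0.78322791],
       [ 0.56769289, -0.53963556, -0.62170591]]), 't': array([0.4253388 , 0.31633161, 0.86391786])}
wrist {'vfov': 68.40515649474476, 'cx': 253.5734338610676, 'cy': 193.09560916273176, 'T_tool_cam': array([[-4.00838807e-04, -9.52898442e-01, -3.03289297e-01,
         7.72850837e-02],
       [ 9.99998759e-01,  8.00832379e-05, -1.57324873e-03,
         2.17098476e-04],
       [ 1.52343465e-03, -3.03289552e-01,  9.52897228e-01,
        -1.28452201e-01],
       [ 0.00000000e+00,  0.00000000e+00,  0.00000000e+00,
         1.00000000e+00]])}
```

View pics/top0b.png

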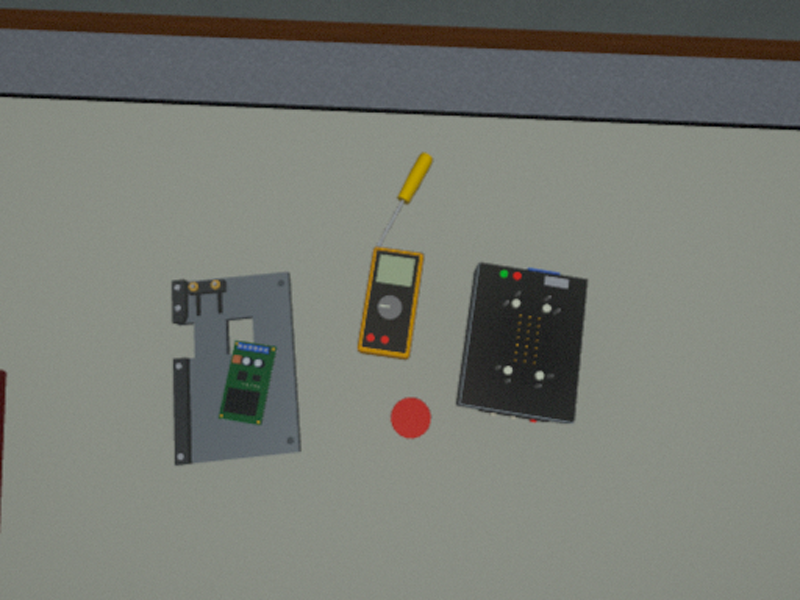

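View pics/side0.png

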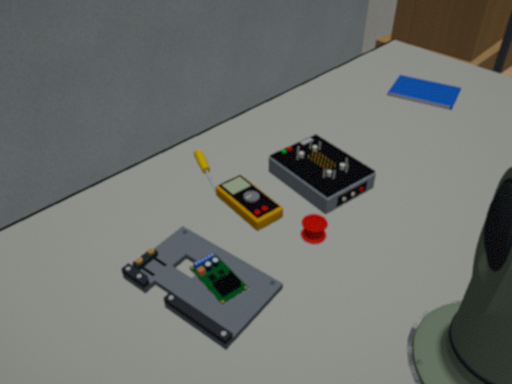

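The top view (800×600) shows the plate at left with corners about (178,281), (289,272), (300,452), (178,464). The board is around (248,382), the stop's brass nuts at (194,287) and (216,285), and the fixture at right with pads at (516,303), (547,308), (508,371), (540,376). The side view agrees.

```bash
cat > h.py <<'E'
from workcell import monitor, grab_frame, camera_model, bot
import cv2,numpy as np
from scipy.spatial.transform import Rotation as Ro
def cam(n,s=None):
    c=camera_model(n);f=192/np.tan(np.radians(c['vfov']/2))
    if n!='wrist':
        R=c['R'].T;o=-R@c['t']
    else:
        s=s or monitor.observe();A=Ro.from_euler('xyz',s['tool_rot']).as_matrix();T=c['T_tool_cam']
        R=A@T[:3,:3];o=A@T[:3,3]+s['position']
    return dict(R=R,o=o,f=f,cx=c['cx'],cy=c['cy'])
def rays(C,p):
    p=np.atleast_2d(np.float64(p));d=np.c_[(p[:,0]-C['cx'])/C['f'],(p[:,1]-C['cy'])/C['f'],np.ones(len(p))]@C['R'].T
    return d
def onz(C,p,z):
    d=rays(C,p);return C['o']+d*((z-C['o'][2])/d[:,2])[:,None]
def tri(C1,p1,C2,p2):
    A=0;b=0
    for C,p in((C1,p1),(C2,p2)):
        d=rays(C,p)[0];d/=np.linalg.norm(d);P=np.eye(3)-np.outer(d,d);A=A+P;b=b+P@C['o']
    X=np.linalg.solve(A,b);return X
def proj(C,X):
    q=(np.atleast_2d(X)-C['o'])@C['R'];return q[:,:2]/q[:,2:]*C['f']+[C['cx'],C['cy']]
def cents(m,lo=3,hi=1e9):
    n,_,st,c=cv2.connectedComponentsWithStats(m.astype(np.uint8))
    return [(c[i].round(1).tolist(),int(st[i,4])) for i in range(1,n) if lo<=st[i,4]<=hi]
E
python3 - <<'E'
from h import *
C=cam('top');k=1/1.5625
pr=lambda l,p,z:print(l,onz(C,np.array(p)*k,z).round(4).tolist())
pr('plate right corners',[(289,272),(300,452)],.016)
pr('plate left(fence top)',[(173,281),(176,464)],.03)
pr('fence inner',[(187,322),(186,360),(190,463)],.03)
pr('nuts',[(194,287),(216,285)],.041)
pr('board',[(235,341),(275,348),(259,425),(220,418)],.021)
pr('pads',[(516,303),(547,308),(508,371),(540,376)],.072)
pr('lamps',[(504,273),(517,275)],.062)
pr('reel',[(411,418)],.04); pr('mm',[(374,248),(423,254),(409,358),(358,352)],.04)
pr('cutout pocket',[(229,320),(252,318),(228,352)],.016)
E
```

```text
plate right corners [[0.6517, 0.1749, 0.016], [0.3755, 0.1346, 0.016]]
plate left(fence top) [[0.6254, 0.3523, 0.03], [0.3515, 0.3121, 0.03]]
fence inner [[0.5617, 0.3222, 0.03], [0.5034, 0.3165, 0.03], [0.3538, 0.2919, 0.03]]
nuts [[0.615, 0.314, 0.041], [0.6197, 0.2804, 0.041]]
board [[0.5367, 0.2479, 0.021], [0.5286, 0.185, 0.021], [0.4121, 0.1984, 0.021], [0.4197, 0.258, 0.021]]
pads [[0.6057, -0.1764, 0.072], [0.6002, -0.2222, 0.072], [0.5051, -0.1649, 0.072], [0.5, -0.211, 0.072]]
lamps [[0.6533, -0.1604, 0.062], [0.6511, -0.18, 0.062]]
reel [[0.4326, -0.0286, 0.04]]
mm [[0.6905, 0.0398, 0.04], [0.6842, -0.0374, 0.04], [0.5206, -0.0221, 0.04], [0.5262, 0.0551, 0.04]]
cutout pocket [[0.5698, 0.2623, 0.016], [0.5746, 0.2265, 0.016], [0.5197, 0.2584, 0.016]]
```

move_arm(moves=[[40,50,0,-0.1],[80,95,0,-0.2],[120,140,0,-0.3],[160,185,0,-0.4],[200,230,0,-0.5],[240,280,0,-0.56],[280,325,0,-0.56],[305,366,0,-0.56],[305,366,0,-0.56],[305,366,0,-0.56]], gripper=1)

```text
clock: 1.4
position: [0.5791, -0.196, 0.2451]
tool_rot: [3.141, 0.001, -0.105]
force: [0.2, -1.4, 1.2]
grip_width: 0.0855
finger_force: 0.0
```

Run:
```python
from h import *
import json
s=monitor.observe();im=grab_frame('wrist');cv2.imwrite('pics/wf.png',im);C=cam('wrist',s);np.savez('wf.npz',**C)
print(s['clock'],s['position'],s['tool_rot'],np.abs(s['qd']).max())
cv2.imwrite('pics/wfb.png',cv2.resize(im,(800,600),interpolation=cv2.INTER_CUBIC))
```

```text
1.4 [ 0.5790982  -0.19601296  0.24506332] [ 3.14119648e+00  6.36629216e-04 -1.05458390e-01] 0.021138448649033647
```

View pics/wfb.png

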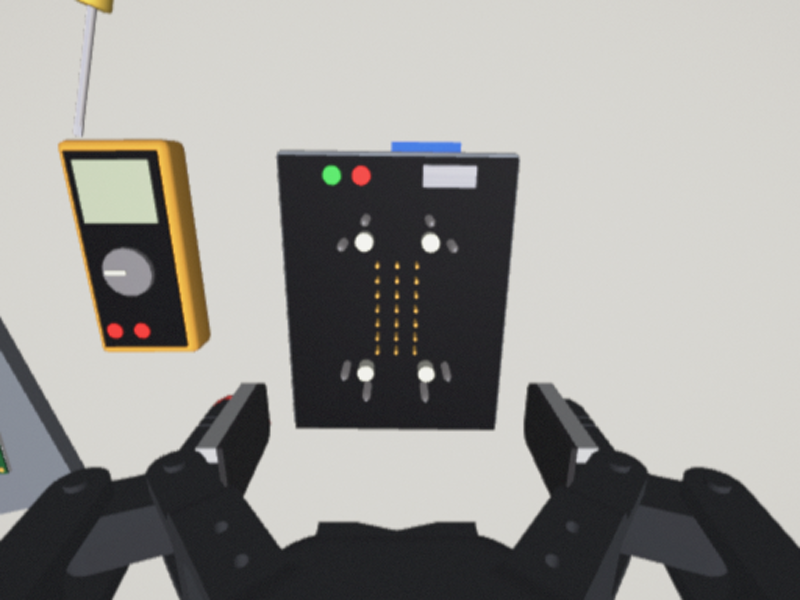

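move_arm(moves=[[0,55,0,0.05],[0,110,0,0.1],[0,165,0,0.1],[-10,220,0,0.1],[-20,275,0,0.1],[-30,330,0,0.1],[-40,380,0,0.1],[-50,430,0,0.1],[-50,430,0,0.1],[-50,430,0,0.1],[-50,430,0,0.1]])

```text
clock: 2.82
position: [0.5301, 0.2327, 0.2454]
tool_rot: [3.141, -0.0, -0.008]
force: [-0.2, 0.2, -0.8]
grip_width: 0.0857
finger_force: 0.0
```

Run:
```python
from h import *
import json
s=monitor.observe();im=grab_frame('wrist');cv2.imwrite('pics/wp.png',im);C=cam('wrist',s);np.savez('wp.npz',**C)
print(s['clock'],s['position'],s['tool_rot'],np.abs(s['qd']).max())
cv2.imwrite('pics/wpb.png',cv2.resize(im,(800,600),interpolation=cv2.INTER_CUBIC))
```

```text
2.825 [0.53012667 0.23267353 0.24536138] [ 3.14108566e+00 -2.23354223e-04 -7.80554368e-03] 0.0036702359043031844
```

View pics/wpb.png

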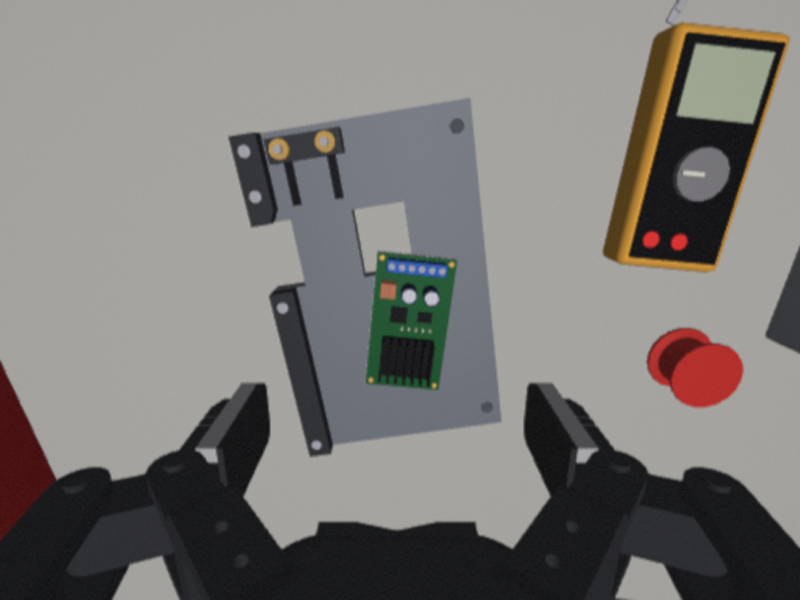

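The fixture view shows the pads at (364,242), (431,243), (365,374) and (426,374), with the lamps at the top. The plate view shows the fence's inner edge from (300,290) to (331,445), the stop's inner face near (275–343, 158), and the board corners at (379,252), (456,262), (437,389), (367,381).

Run:
```python
from h import *
L=lambda n:{k:v for k,v in np.load(n).items()}
top=cv2.imread('pics/top0.png');Ct=cam('top');side=cv2.imread('pics/side0.png');Cs=cam('side')
wf=cv2.imread('pics/wf.png');Cf=L('wf.npz');wp=cv2.imread('pics/wp.png');Cp=L('wp.npz')
def white(im,th):return im.min(2)>th
k=.64
# pads
w=[c for c in cents(white(wf,190)&(np.indices(wf.shape[:2])[1]>200)&(np.indices(wf.shape[:2])[1]<300)&(np.indices(wf.shape[:2])[0]>140)&(np.indices(wf.shape[:2])[0]<250),30)]
t=[c for c in cents(white(top,150)&(np.indices(top.shape[:2])[1]>310)&(np.indices(top.shape[:2])[1]<360)&(np.indices(top.shape[:2])[0]>185)&(np.indices(top.shape[:2])[0]<250),6)]
print(w,t)
P=[]
for a,_ in w:
    g=onz(Cf,a,.072)[0];b=min(t,key=lambda c:np.hypot(*(np.array(c[0])-proj(Ct,g)[0])))
    print('pad',g.round(4),tri(Cf,a,Ct,b[0]).round(4));P.append(g)
P=np.array(P);print('nest',P.mean(0));
P=P[np.argsort(-P[:,0])];f=P[:2].mean(0)-P[2:].mean(0);Pl=P[np.argsort(-P[:,1])];g=Pl[:2].mean(0)-Pl[2:].mean(0)
print('yaw',np.arctan2(f[1],f[0]),np.arctan2(-g[0],g[1]),np.hypot(*f[:2]),np.hypot(*g[:2]))
# board
hsv=cv2.cvtColor(wp,cv2.COLOR_BGR2HSV);
m=((hsv[...,0]>45)&(hsv[...,0]<85)&(hsv[...,1]>100)).astype(np.uint8)
m=cv2.morphologyEx(m,cv2.MORPH_CLOSE,np.ones((3,3)))
c=max(cv2.findContours(m,cv2.RETR_EXTERNAL,cv2.CHAIN_APPROX_NONE)[0],key=cv2.contourArea)[:,0]
for z in(.021,.016):
    q=onz(Cp,c,z)[:,:2].astype(np.float32)*1000;print('board',z,cv2.minAreaRect(q))
# lines
gr=cv2.GaussianBlur(cv2.cvtColor(wp,cv2.COLOR_BGR2GRAY),(3,3),0).astype(float)
def edge(p,q,z,name,sgn=None,n=40,h=7):
    p,q=np.array(p)*k,np.array(q)*k;u=(q-p)/np.linalg.norm(q-p);v=np.array([-u[1],u[0]]);pts=[]
    o=np.linspace(-h,h,8*h+1)
    for a in np.linspace(0,1,n):
        x=p+(q-p)*a;s=(x+o[:,None]*v).astype(np.float32)
        l=cv2.remap(gr.astype(np.float32),s[None,:,0],s[None,:,1],cv2.INTER_LINEAR)[0];d=np.gradient(l)
        d=d*sgn if sgn else np.abs(d);pts.append(x+o[d.argmax()]*v)
    W=onz(Cp,pts,z)[:,:2]
    vx,vy,x0,y0=cv2.fitLine(W.astype(np.float32),cv2.DIST_HUBER,0,.0005,.0005).ravel()
    r=np.abs((W-[x0,y0])@[-vy,vx]);print(name,'mid',W.mean(0).round(4),'ang',round(float(np.arctan2(vy,vx)),4),'res',np.median(r).round(5))
    return np.array([x0,y0]),np.array([vx,vy])
edge((473,125),(497,395),.016,'plate -y')
edge((345,443),(488,423),.016,'plate -x')
edge((345,119),(455,101),.016,'plate +x')
edge((309,300),(330,430),.016,'fence in bottom', )
edge((300,300),(324,430),.03,'fence in top', )
edge((300,161),(325,157),.016,'stop in')
edge((357,212),(400,204),.016,'pocket +x',n=20)
edge((408,215),(411,245),.016,'pocket -y',n=20)
edge((356,225),(362,260),.016,'pocket +y',n=20)
# zoom crop of stop/fence
cv2.imwrite('pics/crop.png',cv2.resize(wp[60:300,130:330],None,fx=2.5,fy=2.5,interpolation=cv2.INTER_CUBIC))
```

```text
[([232.5, 154.8], 93), ([275.2, 155.0], 97), ([233.3, 238.8], 71), ([272.3, 239.1], 72)] [([329.9, 193.7], 9), ([349.5, 196.8], 10), ([324.6, 236.6], 13), ([345.1, 239.8], 10)]
pad [ 0.6056 -0.1761  0.072 ] [ 0.6059 -0.1759  0.0723]
pad [ 0.6006 -0.2217  0.072 ] [ 0.6007 -0.2213  0.0718]
pad [ 0.5064 -0.1642  0.072 ] [ 0.5067 -0.164   0.0723]
pad [ 0.5012 -0.21    0.072 ] [ 0.5017 -0.2098  0.0728]
nest [ 0.55345439 -0.19297806  0.072     ]
yaw -0.11795862474522353 -0.11200854474470025 0.09998213646354136 0.045977697370762266
board 0.021 ((475.32489013671875, 222.37506103515625), (64.0623550415039, 117.7162094116211), 83.677734375)
board 0.016 ((473.4512939453125, 222.2432403564453), (64.97018432617188, 119.38438415527344), 83.677734375)
plate -y mid [0.5252 0.1587] ang 0.1457 res 0.00021
plate -x mid [0.3641 0.2153] ang -1.4226 res 0.00035
plate +x mid [0.6447 0.2292] ang -1.4249 res 0.00025
fence in bottom mid [0.4328 0.3068] ang 0.1471 res 0.00025
fence in top mid [0.4408 0.3039] ang 0.1442 res 0.00021
stop in mid [0.6116 0.2969] ang -1.273 res 0.00092
pocket +x mid [0.5744 0.247 ] ang -1.4159 res 0.00017
pocket -y mid [0.554  0.2236] ang 0.1295 res 0.00032
pocket +y mid [0.5444 0.2623] ang 0.1359 res 0.00032
```

View pics/crop.png

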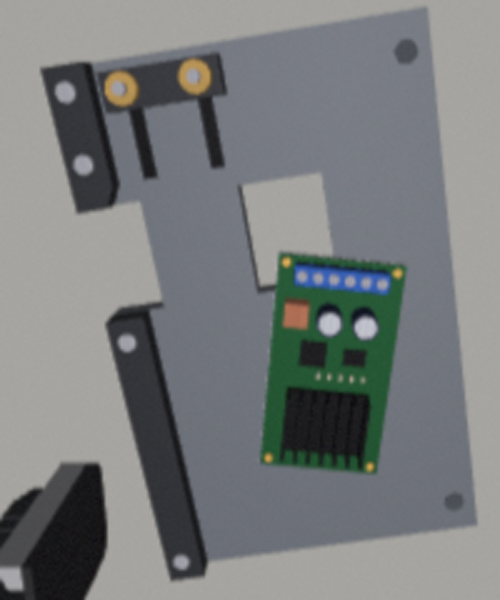

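Run:
```python
from h import *
C={k:v for k,v in np.load('wp.npz').items()};wp=cv2.imread('pics/wp.png')
g=cv2.cvtColor(wp,cv2.COLOR_BGR2GRAY)
u=np.array([.9893,.1459])
print('cam u',C['o'][:2]@u-.5314)
for c in (197,200,203,206):
    col=cv2.GaussianBlur(g,(3,1),0)[85:118,c].astype(float);r=85+np.gradient(col)[8:].argmax()+8
    for z in(.016,.03):
        w=onz(C,[c,r],z)[0];print(c,r,z,(w[:2]@u-.5314).round(4),(w[:2]@[-.1459,.9893]-.1704).round(4))
print(monitor.observe()['position'])
```

```text
cam u 0.10343726692058941
197 101 0.016 0.1163 0.0376
197 101 0.03 0.1158 0.0349
200 101 0.016 0.1157 0.034
200 101 0.03 0.1152 0.0315
203 100 0.016 0.1163 0.0302
203 100 0.03 0.1158 0.0279
206 100 0.016 0.1157 0.0266
206 100 0.03 0.1153 0.0244
[0.53007442 0.23293111 0.24536794]
```

The crop shows the stop's inner edge at crop row 101, so its inner face lies at plate x ≈ +116 mm. Home is therefore at plate x ≈ +56, and I'll grip 10 mm behind the board's centre.

move_arm(moves=[[-20,-3,-50,-0.05],[-45,-6,-100,-0.102],[-64.7,-9.4,-145,-0.102],[-64.7,-9.4,-175,-0.102],[-64.7,-9.4,-185,-0.102],[-64.7,-9.4,-185,-0.102],[-64.7,-9.4,-185,-0.102],[-64.7,-9.4,-185,-0.102]], gripper=0.85, newtons=20)

```text
clock: 3.88
position: [0.4654, 0.2253, 0.0612]
tool_rot: [-3.141, -0.001, -0.107]
force: [0.2, 0.7, 0.2]
grip_width: 0.0727
finger_force: 0.0
```

Run:
```python
from h import *
s=monitor.observe();im=grab_frame('wrist');cv2.imwrite('pics/w2.png',im);C=cam('wrist',s)
print(s['position'],s['tool_rot'],s['grip_width'],s['force'])
hsv=cv2.cvtColor(im,cv2.COLOR_BGR2HSV);m=((hsv[...,0]>45)&(hsv[...,0]<85)&(hsv[...,1]>100)).astype(np.uint8)
m=cv2.morphologyEx(m,cv2.MORPH_CLOSE,np.ones((3,3)))
c=max(cv2.findContours(m,cv2.RETR_EXTERNAL,cv2.CHAIN_APPROX_NONE)[0],key=cv2.contourArea)[:,0]
q=onz(C,c,.0205)[:,:2];y=s['tool_rot'][2];R=np.array([[np.cos(y),-np.sin(y)],[np.sin(y),np.cos(y)]])
l=(q-s['position'][:2])@R*1000
print(cv2.minAreaRect(l.astype(np.float32)))
for x in range(-60,60,10):
    k=l[abs(l[:,0]-x)<3,1]
    if len(k):print(x,k.min().round(1),k.max().round(1))
```

```text
[0.46539845 0.2252968  0.06122683] [-3.14068835e+00 -1.27999277e-03 -1.07442063e-01] 0.07271708306714783 [0.23763128 0.71472509 0.17159839]
((10.024456024169922, -2.101360321044922), (65.02729034423828, 118.46806335449219), 89.8660659790039)
-50 -34.3 30.0
-40 -34.0 30.4
-30 -34.2 30.5
-20 -34.3 30.1
-10 -34.4 30.3
0 -34.5 30.4
10 -34.5 30.4
20 -34.6 30.1
30 -34.7 30.2
40 -34.6 30.3
50 -34.7 30.3
```

View pics/w2.png

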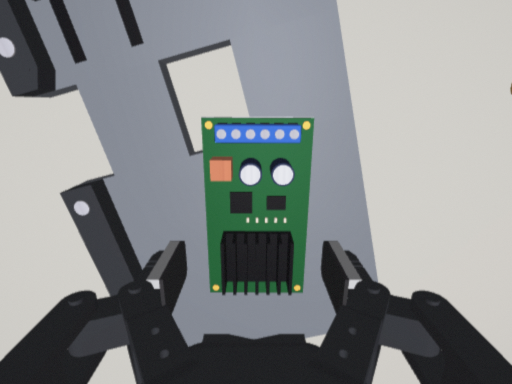

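The board lies square in the jaws with its centre +10 mm along x, as planned, and −2.1 mm in y. I'll correct that and descend.

move_arm(moves=[[0,-2.1,0,0],[0,-2.1,-12,0],[0,-2.1,-24,0],[0,-2.1,-31,0],[0,-2.1,-34,0],[0,-2.1,-36,0],[0,-2.1,-36,0]])

```text
clock: 4.8
position: [0.4649, 0.2231, 0.0243]
tool_rot: [-3.142, -0.0, -0.107]
force: [0.1, -0.0, 0.4]
grip_width: 0.0723
finger_force: 0.0
```

move_arm(moves=[[0,0,0,0],[0,0,0,0],[0,0,0,0],[0,0,0,0]], gripper=0.7, newtons=20)

```text
clock: 5.3
position: [0.465, 0.2231, 0.0247]
tool_rot: [-3.141, -0.0, -0.107]
force: [-0.2, -0.2, 6.0]
grip_width: 0.0651
finger_force: 21.3
```

move_arm(moves=[[0,0,0.8,0],[8,1,0.8,0.025],[16,2,0.8,0.05],[24,3,0.8,0.08],[32,4,0.8,0.11],[40,5,0.8,0.14],[48,6,0.8,0.17],[56,7,0.8,0.2],[64,8,0.8,0.23],[72,9,0.8,0.2535],[78,9.4,0.8,0.2535],[80,9.4,0.8,0.2535]])

```text
clock: 6.8
position: [0.5451, 0.2324, 0.025]
tool_rot: [-3.142, -0.0, 0.146]
force: [0.5, -0.3, -0.7]
grip_width: 0.0651
finger_force: 22.5
```

```bash
cat > look.py <<'E'
from h import *
def board(z,name):
    s=monitor.observe();im=grab_frame('wrist');cv2.imwrite(f'pics/{name}.png',im);C=cam('wrist',s)
    hsv=cv2.cvtColor(im,cv2.COLOR_BGR2HSV);m=((hsv[...,0]>45)&(hsv[...,0]<85)&(hsv[...,1]>100)).astype(np.uint8)
    m=cv2.morphologyEx(m,cv2.MORPH_CLOSE,np.ones((3,3)))
    c=max(cv2.findContours(m,cv2.RETR_EXTERNAL,cv2.CHAIN_APPROX_NONE)[0],key=cv2.contourArea)[:,0]
    q=onz(C,c,z)[:,:2];r=cv2.minAreaRect((q*1000).astype(np.float32));print('world',r)
    print('tcp',s['position'].round(4),s['tool_rot'].round(4),'F',s['force'].round(1),'w',s['grip_width'])
    p=np.array([[.9893,.1459],[-.1459,.9893]])
    print('plate mm: board',(p@np.array(r[0])-[531.4,170.4]).round(1),'tcp',(p@s['position'][:2]*1000-[531.4,170.4]).round(1))
    return im,C,s
E
python3 -c "
from look import *
board(.0205,'w3')"
```

```text
world ((555.0524291992188, 233.61378479003906), (118.93023681640625, 65.91271209716797), 7.900055408477783)
tcp [0.5451 0.2324 0.025 ] [-3.1416e+00 -1.0000e-04  1.4580e-01] F [ 0.5 -0.3 -0.7] w 0.06511567129303744
plate mm: board [ 51.8 -20.3] tcp [ 41.8 -20. ]
```

move_arm(moves=[[-1.2,8,0,0],[-2.4,16,0,0],[-3.6,24,0,0],[-4.8,32,0,0],[-6,40,0,0],[-7,47,0,0],[-7.8,52,0,0],[-7.8,52,0,0]])

```text
clock: 7.85
position: [0.5369, 0.2848, 0.0251]
tool_rot: [-3.141, 0.0, 0.147]
force: [0.0, -0.4, -0.5]
grip_width: 0.0652
finger_force: 22.5
```

```bash
python3 -c "
from look import *
im,C,s=board(.0205,'w4')
cv2.imwrite('pics/w4b.png',cv2.resize(im,(800,600),interpolation=cv2.INTER_CUBIC))"
```

```text
world ((546.7184448242188, 286.1580810546875), (119.34403991699219, 65.841552734375), 8.482819557189941)
tcp [0.5369 0.2848 0.0251] [-3.1415e+00  1.0000e-04  1.4670e-01] F [ 0.  -0.4 -0.5] w 0.06515321046355682
plate mm: board [51.2 32.9] tcp [41.3 33. ]
```

View pics/w4b.png

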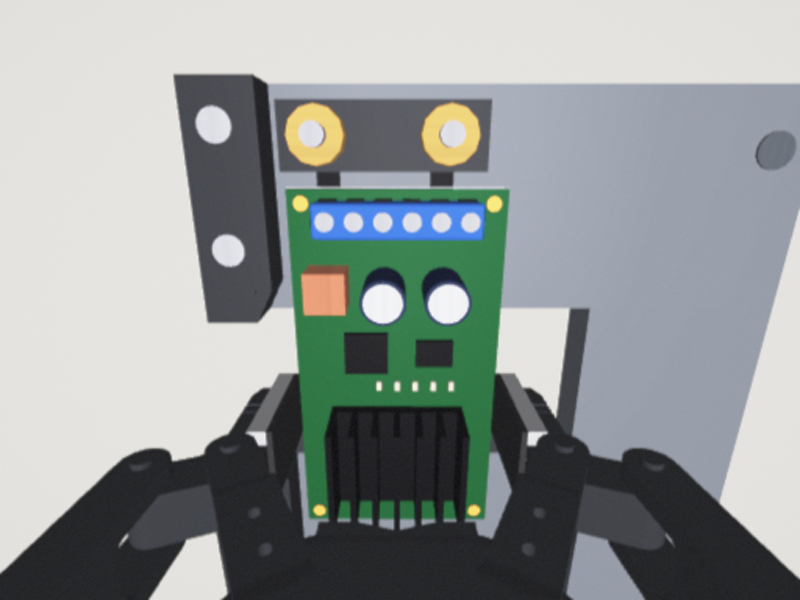

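The board is square with the stop and fence, with a 4–5 mm gap to each. I'll approach the fence slowly.

move_arm(moves=[[-0.2,1.0,0,0],[-0.3,2.0,0,0],[-0.4,3.0,0,0],[-0.5,3.5,0,0],[-0.5,3.5,0,0]])

```text
clock: 8.52
position: [0.5365, 0.288, 0.0251]
tool_rot: [-3.142, 0.0, 0.146]
force: [0.0, 0.2, -0.7]
grip_width: 0.065
finger_force: 22.5
```

move_arm(moves=[[-0.1,0.4,0,0],[-0.1,0.4,0,0]])

```text
clock: 8.78
position: [0.5365, 0.2883, 0.0251]
tool_rot: [3.142, -0.0, 0.146]
force: [-0.2, -0.0, -1.0]
grip_width: 0.0649
finger_force: 22.6
```

move_arm(moves=[[-0.1,0.4,0,0],[-0.1,0.4,0,0]])

```text
clock: 9.02
position: [0.5364, 0.2884, 0.0251]
tool_rot: [3.141, 0.0, 0.146]
force: [1.1, -2.8, -0.8]
grip_width: 0.065
finger_force: 22.6
```

move_arm(moves=[[-0.05,0.3,0,0],[0.95,0.45,0,0],[1.95,0.6,0,0],[2.95,0.75,0,0],[2.95,0.75,0,0]])

```text
clock: 9.65
position: [0.5384, 0.2888, 0.0248]
tool_rot: [3.14, 0.002, 0.146]
force: [-4.5, -6.5, 2.3]
grip_width: 0.0651
finger_force: 22.9
```

move_arm(moves=[[0.5,0.07,0,0],[0.5,0.07,0,0]])

```text
clock: 9.9
position: [0.5389, 0.2888, 0.0248]
tool_rot: [3.14, 0.002, 0.146]
force: [-6.2, -6.1, 2.2]
grip_width: 0.0646
finger_force: 22.9
```

move_arm(moves=[[0.5,0.07,0,0],[0.5,0.07,0,0]])

```text
clock: 10.15
position: [0.5393, 0.2889, 0.0248]
tool_rot: [3.14, 0.002, 0.146]
force: [-5.2, -6.5, 1.4]
grip_width: 0.0651
finger_force: 22.9
```

```bash
python3 -c "
from look import *
im,C,s=board(.0205,'w5')
cv2.imwrite('pics/w5b.png',cv2.resize(im[30:230,100:360],None,fx=3,fy=3,interpolation=cv2.INTER_CUBIC))"
```

```text
world ((548.9899291992188, 290.1828308105469), (118.76277923583984, 65.83492279052734), 8.36206340789795)
tcp [0.5393 0.2889 0.0248] [3.1404e+00 2.2000e-03 1.4630e-01] F [-5.2 -6.5  1.4] w 0.06511710176473258
plate mm: board [54.1 36.6] tcp [44.3 36.7]
```

View pics/w5b.png

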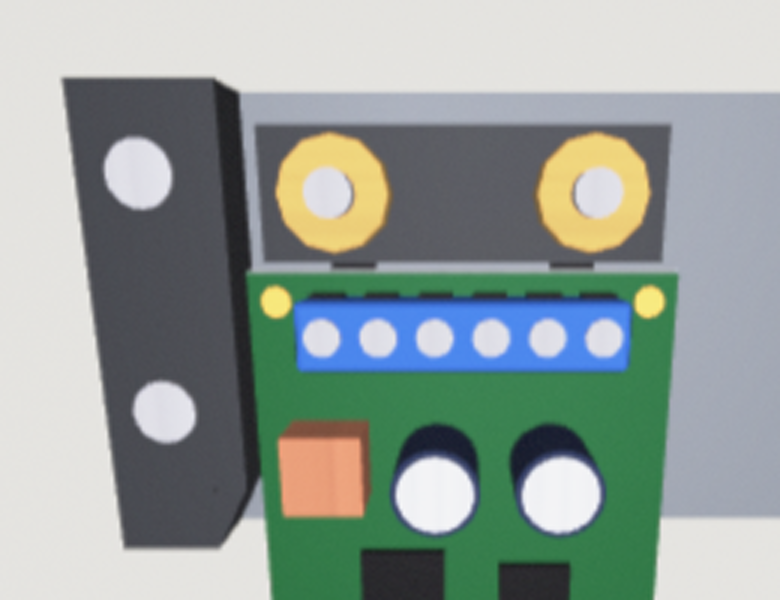

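The board still moves with the jaws and touches the fence. There's about 2 mm left to the stop.

move_arm(moves=[[0.5,0.07,0,0],[1,0.15,0,0],[1,0.15,0,0]])

```text
clock: 10.58
position: [0.5403, 0.289, 0.0248]
tool_rot: [3.14, 0.002, 0.146]
force: [-5.1, -5.5, 1.7]
grip_width: 0.0653
finger_force: 22.9
```

move_arm(moves=[[0.4,0.06,0,0],[0.4,0.06,0,0]])

```text
clock: 10.82
position: [0.5407, 0.2891, 0.0248]
tool_rot: [3.14, 0.002, 0.146]
force: [-3.8, -6.2, 2.1]
grip_width: 0.0649
finger_force: 22.9
```

move_arm(moves=[[0.4,0.06,0,0],[0.4,0.06,0,0]])

```text
clock: 11.08
position: [0.541, 0.2891, 0.0248]
tool_rot: [3.14, 0.002, 0.146]
force: [-4.8, -6.9, 3.2]
grip_width: 0.0653
finger_force: 22.9
```

move_arm(moves=[[0.4,0.06,0,0],[0.4,0.06,0,0]])

```text
clock: 11.32
position: [0.541, 0.2891, 0.0248]
tool_rot: [3.14, 0.003, 0.146]
force: [-7.4, -6.8, 5.5]
grip_width: 0.0651
finger_force: 23.2
```

move_arm(moves=[[0.4,0.06,0,0],[0.4,0.06,0,0]])

```text
clock: 11.58
position: [0.5411, 0.2891, 0.0248]
tool_rot: [3.14, 0.004, 0.147]
force: [-10.0, -7.7, 6.4]
grip_width: 0.0651
finger_force: 23.4
```

move_arm(moves=[[0.4,0.06,0,0],[0.4,0.06,0,0]])

```text
clock: 11.82
position: [0.5411, 0.2891, 0.0247]
tool_rot: [3.14, 0.004, 0.147]
force: [-12.4, -7.4, 8.8]
grip_width: 0.065
finger_force: 23.6
```

move_arm(moves=[[0,0,0,0],[0,0,0,0],[0,0,0,0]], gripper=0.87)

```text
clock: 12.2
position: [0.5434, 0.2904, 0.0252]
tool_rot: [-3.141, -0.0, 0.146]
force: [-0.3, 0.2, -0.6]
grip_width: 0.0741
finger_force: 0.0
```

```bash
python3 -c "
from look import *
im,C,s=board(.0205,'w6')
cv2.imwrite('pics/w6b.png',cv2.resize(im,(800,600),interpolation=cv2.INTER_CUBIC))"
```

```text
world ((550.52001953125, 290.4338684082031), (119.69539642333984, 65.89757537841797), 8.371594429016113)
tcp [0.5434 0.2904 0.0252] [-3.1412e+00 -4.0000e-04  1.4630e-01] F [-0.3  0.2 -0.6] w 0.07413828312183597
plate mm: board [55.6 36.6] tcp [48.6 37.6]
```

View pics/w6b.png

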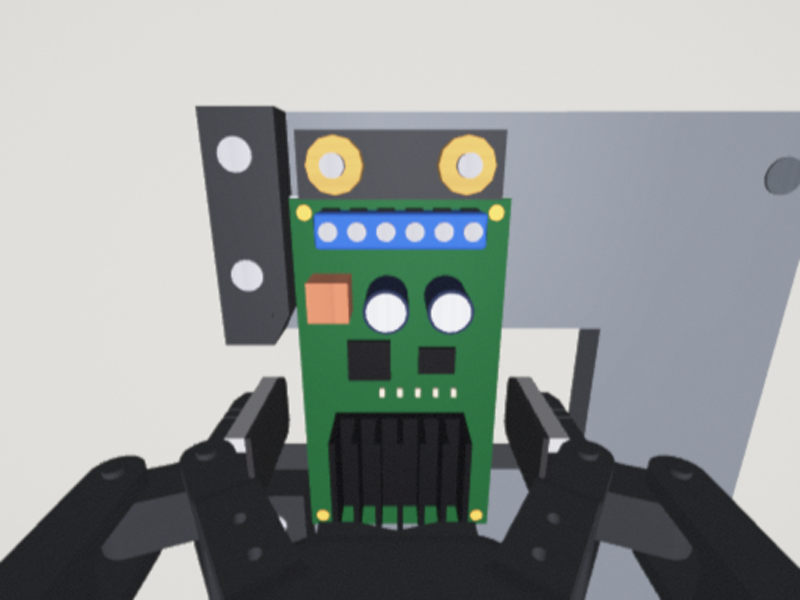

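The board sits against the fence and stop, and the jaws are clear of it. I'll lower the fingertips into the cut-outs, below its underside.

move_arm(moves=[[-0.5,-0.8,-1,0],[-0.5,-0.8,-5,0],[-0.5,-0.8,-9,0],[-0.5,-0.8,-11,0],[-0.5,-0.8,-11,0]])

```text
clock: 12.88
position: [0.5427, 0.2892, 0.0138]
tool_rot: [3.141, 0.0, 0.146]
force: [0.2, 0.2, -0.6]
grip_width: 0.0746
finger_force: 0.0
```

move_arm(moves=[[0,0,0,0],[0,0,0,0],[0,0,0,0],[0,0,0,0]], gripper=0.65, newtons=35)

```text
clock: 13.38
position: [0.5428, 0.2893, 0.0144]
tool_rot: [-3.142, -0.0, 0.146]
force: [-1.5, -0.4, 5.9]
grip_width: 0.0646
finger_force: 38.2
```

move_arm(moves=[[0,0,1.5,0],[0,0,4,0],[0,0,10,0],[0,0,18,0],[0,0,28,0],[0,0,40,0],[0,0,54,0],[0,0,70,0],[0,0,86,0],[0,0,100,0],[0,0,110,0],[0,0,110,0]])

```text
clock: 14.88
position: [0.5431, 0.2894, 0.1248]
tool_rot: [-3.141, -0.001, 0.146]
force: [-0.6, -0.5, -1.8]
grip_width: 0.0648
finger_force: 39.0
```

Run:
```python
from look import *
s=monitor.observe()
im,C,s=board(s['position'][2]-.0144+.021,'w7')
m=cv2.inRange(cv2.cvtColor(im,cv2.COLOR_BGR2HSV),(45,100,0),(85,255,255))
c=max(cv2.findContours(m,0,1)[0],key=cv2.contourArea)[:,0]
q=onz(C,c,s['position'][2]+.0066)[:,:2];y=s['tool_rot'][2];R=np.array([[np.cos(y),-np.sin(y)],[np.sin(y),np.cos(y)]])
l=(q-s['position'][:2])@R*1000;print('tool frame',cv2.minAreaRect(l.astype(np.float32)),l.min(0),l.max(0))
```

```text
world ((553.239990234375, 290.70556640625), (114.9795913696289, 65.3459701538086), 8.360782623291016)
tcp [0.5431 0.2894 0.1248] [-3.1412e+00 -1.0000e-03  1.4620e-01] F [-0.6 -0.5 -1.8] w 0.06475268586869919
plate mm: board [58.3 36.5] tcp [48.1 36.7]
tool frame ((10.254135131835938, -0.18790817260742188), (65.34593200683594, 114.97953796386719), 89.98661041259766) [-47.22815938 -32.86771853] [67.75136728 32.4849735 ]
```

move_arm(moves=[[0,-15,0,0],[0,-45,0,-0.03],[0,-85,0,-0.06],[0,-130,0,-0.1],[0,-175,0,-0.14],[0,-220,0,-0.18],[0,-265,0,-0.22],[0,-310,0,-0.261],[0,-355,0,-0.261],[2,-400,0,-0.261],[2.5,-440,0,-0.261],[2.5,-465,0,-0.261]])

```text
clock: 16.42
position: [0.5439, -0.1789, 0.1236]
tool_rot: [3.141, 0.001, -0.117]
force: [-0.7, -0.1, -1.5]
grip_width: 0.065
finger_force: 39.0
```

move_arm(moves=[[0,-10,0,0],[0,-16.5,0,0],[0,-16.5,0,0],[0,-16.5,0,0],[0,-16.5,0,0]])

```text
clock: 17.05
position: [0.5454, -0.1915, 0.1241]
tool_rot: [-3.141, -0.0, -0.114]
force: [-0.0, -0.7, -2.6]
grip_width: 0.0652
finger_force: 39.1
```

Run:
```python
from look import *
im,C,s=board(monitor.observe()['position'][2]+.0066,'w8')
z=s['position'][2]+.0066
m=cv2.inRange(cv2.cvtColor(im,cv2.COLOR_BGR2HSV),(45,100,0),(85,255,255))
c=max(cv2.findContours(m,0,1)[0],key=cv2.contourArea)[:,0]
q=onz(C,c,z)[:,:2];y=s['tool_rot'][2];R=np.array([[np.cos(y),-np.sin(y)],[np.sin(y),np.cos(y)]])
l=(q-s['position'][:2])@R*1000
for x in(-30,0,30,60):
    k=l[abs(l[:,0]-x)<4,1];print(x,k.min().round(1),k.max().round(1))
print('front',l[:,0].max())
h=cv2.cvtColor(im,cv2.COLOR_BGR2HSV);mm=((h[...,0]>20)&(h[...,0]<35)&(h[...,1]>120)&(h[...,2]>140))
for a,n in cents(mm,12,150):
    w=onz(C,a,z)[0];print('gold',a,n,((w[:2]-s['position'][:2])@R*1000).round(1))
cv2.imwrite('pics/w8b.png',cv2.resize(im,(800,600),interpolation=cv2.INTER_CUBIC))
b=grab_frame('top');cv2.imwrite('pics/t8.png',b)
```

```text
world ((555.6469116210938, -192.90133666992188), (65.90428161621094, 115.08264923095703), 83.54210662841797)
tcp [ 0.5454 -0.1915  0.1241] [-3.1414e+00 -1.0000e-04 -1.1380e-01] F [-0.  -0.7 -2.6] w 0.06522066766078537
plate mm: board [  -9.8 -442.3] tcp [ -19.8 -439.5]
-30 -33.2 32.7
0 -32.8 32.3
30 -33.1 32.6
60 -33.1 32.6
front 67.8228160534006
gold [186.6, 136.6] 90 [63.8 28.2]
gold [320.3, 136.3] 32 [ 63.9 -28.7]
```

View pics/w8b.png

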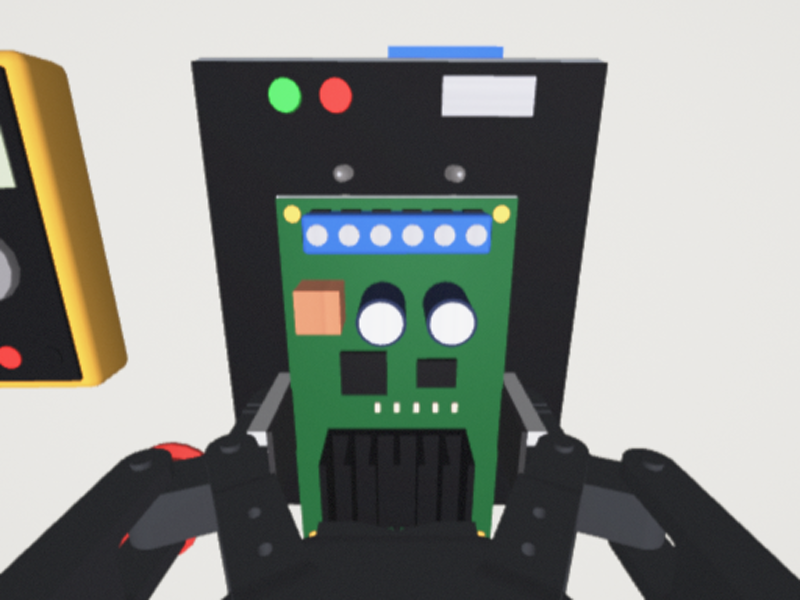

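The board hangs level and is centred over the fixture, with the terminal block towards the lamps. The two end pins show ahead at (343,173) and (455,173). A quick pin cross-check comes next.

Run:
```python
from h import *
y=-.115;R=np.array([[np.cos(y),-np.sin(y)],[np.sin(y),np.cos(y)]]);N=np.array([.5535,-.1930])
wf=cv2.imread('pics/wf.png');C={k:v for k,v in np.load('wf.npz').items()}
g=cv2.cvtColor(wf,cv2.COLOR_BGR2GRAY);m=(g>60)&(g<215)
import itertools
def pins(im,C,box,tag):
    g=cv2.cvtColor(im,cv2.COLOR_BGR2GRAY);x0,x1,y0,y1=box
    m=np.zeros_like(g);m[y0:y1,x0:x1]=(g[y0:y1,x0:x1]>55)
    n,L,st,c=cv2.connectedComponentsWithStats(m)
    for i in range(1,n):
        if st[i,4]<15:continue
        p=np.argwhere(L==i)[:,::-1];pts=onz(C,p,.085)[:,:2];b=onz(C,p,.06)[:,:2]
        # tip = pixel farthest from image nadir, base = nearest
        nad=proj(C,C['o']-[0,0,.3])[0];d=np.hypot(*(p-nad).T)
        f=lambda q:((q-N)@R*1000).round(1)
        print(tag,c[i].round(1),st[i,4],'tip',f(pts[np.argsort(d)[-6:]].mean(0)),'base',f(b[np.argsort(d)[:6]].mean(0)))
pins(wf,C,(205,305,130,260),'wf')
s=monitor.observe();pins(cv2.imread('pics/w8.png'),cam('wrist',s),(205,305,98,122),'w8')
```

```text
wf [233.5 140.6] 52 tip [63.3 22.5] base [67.  20.3]
wf [274.9 141.2] 52 tip [ 63.3 -23.4] base [ 67.  -21.1]
wf [232.6 154.2] 162 tip [46.4 24.5] base [55.7 20.8]
wf [275.1 154.9] 161 tip [ 45.8 -24.3] base [ 55.3 -21.1]
wf [218.7 156.3] 58 tip [46.6 38.4] base [50.  36.7]
wf [289.1 157.1] 58 tip [ 47.  -39.1] base [ 49.5 -37.1]
wf [241.2 169.4] 18 tip [35.3 13.7] base [32.9 13.7]
wf [253.6 169.6] 19 tip [34.9  0.1] base [33.1 -0.3]
wf [266.4 169.6] 19 tip [ 35.1 -13.5] base [ 33.2 -14. ]
wf [241.1 179.1] 19 tip [24.9 13.7] base [21.8 14.1]
wf [253.6 179. ] 17 tip [25.  -0.2] base [22.  -0.2]
wf [266.3 179.6] 19 tip [ 24.2 -13.8] base [ 21.5 -13.9]
wf [241.2 188.4] 18 tip [14.6 13.8] base [10.5 13.8]
wf [253.5 188.7] 18 tip [14.1 -0.1] base [10.4 -0.1]
wf [265.9 188.6] 17 tip [ 14.1 -13.5] base [ 10.8 -14.2]
wf [241.  197.5] 16 tip [ 4.  13.7] base [-0.5 14. ]
wf [253.5 197.7] 18 tip [ 4.  -0.2] base [-0.5 -0.2]
wf [265.6 197.8] 19 tip [  3.9 -13.7] base [ -0.4 -13.8]
wf [241.3 206.6] 18 tip [-6.6 12.8] base [-11.7  14.1]
wf [253.4 206.7] 20 tip [-6.6  0.1] base [-11.5  -0.1]
wf [265.5 206.7] 20 tip [ -6.5 -13.9] base [-11.4 -13.9]
wf [241.1 215.1] 18 tip [-17.   13.8] base [-22.   13.9]
wf [253.2 215.3] 20 tip [-17.   -0.4] base [-22.1   0. ]
wf [265.2 215.4] 21 tip [-17.1 -13.6] base [-22.  -13.9]
wf [241.3 224. ] 19 tip [-27.4  13.6] base [-33.7  14. ]
wf [253. 224.] 17 tip [-27.3   0.3] base [-33.7  -0.1]
wf [264.9 224. ] 19 tip [-27.5 -13.3] base [-33.2 -13.9]
wf [220.9 236.8] 70 tip [-48.3  38. ] base [-45.8  37.8]
wf [233.9 241. ] 216 tip [-64.8  22.3] base [-44.5  22.3]
wf [271.9 241.5] 221 tip [-65.4 -21.6] base [-44.3 -21.3]
wf [285.1 237.4] 70 tip [-48.6 -38.2] base [-45.9 -37.6]
w8 [219.3 110.4] 136 tip [64.6 23.2] base [65.2 18.4]
w8 [290.8 110.6] 142 tip [ 64.  -24.7] base [ 65.2 -20. ]
```

move_arm(moves=[[0.4,-0.5,0,0],[0.4,-0.5,-8,0],[0.4,-0.5,-18,0],[0.4,-0.5,-28,0],[0.4,-0.5,-36,0],[0.4,-0.5,-42,0],[0.4,-0.5,-46,0],[0.4,-0.5,-49,0],[0.4,-0.5,-51,0],[0.4,-0.5,-52.5,0],[0.4,-0.5,-52.5,0]])

```text
clock: 18.52
position: [0.5457, -0.1927, 0.0716]
tool_rot: [-3.142, 0.0, -0.115]
force: [-0.2, -0.7, -1.8]
grip_width: 0.0648
finger_force: 39.1
```

move_arm(moves=[[0,0,-0.5,0],[0,0,-0.5,0]])

```text
clock: 18.77
position: [0.5457, -0.1927, 0.0711]
tool_rot: [-3.142, 0.0, -0.115]
force: [0.5, 0.5, -1.5]
grip_width: 0.0645
finger_force: 39.1
```

move_arm(moves=[[0,0.5,-0.4,0],[0,0.5,-0.8,0],[0,0.5,-0.8,0]])

```text
clock: 19.15
position: [0.5457, -0.1921, 0.0704]
tool_rot: [-3.142, -0.0, -0.115]
force: [-1.2, 0.7, 3.3]
grip_width: 0.0648
finger_force: 39.4
```

move_arm(moves=[[0,0,-0.5,0],[0,0,-0.5,0]])

```text
clock: 19.4
position: [0.5458, -0.1922, 0.0703]
tool_rot: [3.142, -0.0, -0.115]
force: [-4.7, 1.8, 13.1]
grip_width: 0.0648
finger_force: 40.2
```

The board is down on the pads at the expected height. I'll ease off, open and rise.

move_arm(moves=[[0,0,0.6,0],[0,0,0.6,0]])

```text
clock: 19.65
position: [0.5458, -0.1923, 0.0704]
tool_rot: [3.142, -0.0, -0.115]
force: [-1.3, 0.2, 3.7]
grip_width: 0.0649
finger_force: 39.4
```

move_arm(moves=[[0,0,0,0],[0,0,0,0],[0,0,0,0],[0,0,0,0]], gripper=0.9)

```text
clock: 20.15
position: [0.5457, -0.1922, 0.0704]
tool_rot: [-3.142, -0.0, -0.115]
force: [0.2, -0.9, -0.5]
grip_width: 0.077
finger_force: 0.0
```

move_arm(moves=[[0,0,3,0],[0,0,10,0],[0,0,22,0],[0,0,40,0],[0,0,65,0],[0,0,95,0],[0,0,120,0],[0,0,120,0],[0,0,120,0]])

```text
clock: 21.28
position: [0.5455, -0.1922, 0.1906]
tool_rot: [3.142, -0.0, -0.115]
force: [0.1, 0.0, -1.0]
grip_width: 0.0767
finger_force: 0.0
```

Run:
```python
from look import *
im,C,s=board(.077,'w9');print('nest 553.5 -193.0, yaw -0.115 = 83.4')
cv2.imwrite('pics/w9b.png',cv2.resize(im,(800,600),interpolation=cv2.INTER_CUBIC))
```

```text
world ((553.6298828125, -193.17770385742188), (66.0607681274414, 118.05768585205078), 83.34376525878906)
tcp [ 0.5455 -0.1922  0.1906] [ 3.1416e+00 -1.0000e-04 -1.1470e-01] F [ 0.1  0.  -1. ] w 0.0766696511312855
plate mm: board [ -11.9 -442.3] tcp [ -19.8 -440.1]
nest 553.5 -193.0, yaw -0.115 = 83.4
```

View pics/w9b.png

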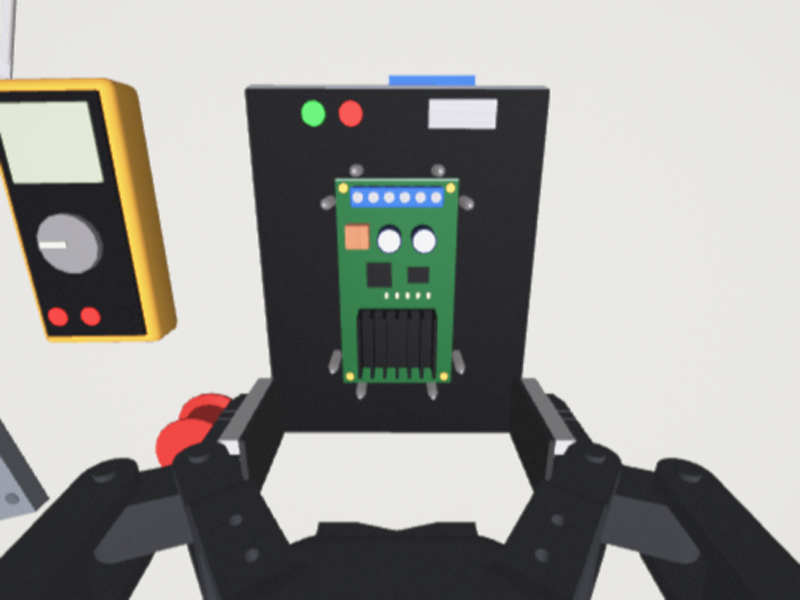

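The board lies square between all eight pins, with its centre within about 0.3 mm of the nest and the terminal block towards the lamps.

```bash
python3 -c "
from workcell import bot
print(bot.job_done())"
```

```text
the job is handed in; nothing more can be done
None
```

The job is handed in (no verdict was returned): the board was pressed home at roughly 6–8 N on fence and stop (estimated), released, lifted straight up and laid in the nest. The last picture puts it within about 0.3 mm of centre and square, terminal block towards the lamps, jaws clear, bystanders never approached, in about 21 s of the 67 s.

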